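# Test and reset the emergency stop of a cracker-popping press

### The job

Test the press's emergency stop: press the red lobed mushroom button all the way in and let go of it so that it is seen to stay latched down by itself, then twist it clockwise (seen from above; a fingertip pushing against one of its lobes is enough) until it springs back up. Then press the blue reset button fully in and let it come back out. Do not press the green start button, and leave the cup, scraper, plates and tub standing where they are; nothing has to be picked up.

Things in the scene. Friction and masses are not known exactly. Their poses are not given: they have to be found in the camera images.
- estop_box: Fixed yellow emergency-stop box, 100 x 100 x 60 mm high, standing on the table; origin at the centre of its underside, z up, x and y along its sides. A black collar of 54 mm diameter rises 6 mm above its top face, below the red head.
- estop_top (a point): Centre of the top of the red mushroom head, on its axis; moves and turns with it. 108 mm above the table with the head up, about 99.4 mm latched, 96.5 mm fully pressed. Round cap, 52 mm diameter, 24 mm high, with three lobes (ears) 120 degrees apart: one along this point's own -x axis, the others 60 degrees either side of its +x axis.
- estop_lobe (a point): Mid-height of one lobe of the red head (the one along -x of estop_top), 38.5 mm from the axis, 13 mm below estop_top; moves with the head. Each lobe is 13 mm wide, 18 mm high (9 mm above and below this point), has a round end reaching 45 mm from the axis and a thin white stripe on top. With the head latched, the lobe's underside is 17 mm above the yellow box.
- estop_press (a joint): How far the red head is pushed down, m: 0 up, 0.0115 at the stop. A spring pushes it up with about 3 N at the top and 7 N at the bottom (8 N presses it fully in). Pushed in beyond about 0.0095 it latches and, when let go, stays at about 0.0086; pushed less, it springs back to 0.
- estop_twist (a joint): Twist of the red head, rad, clockwise seen from above: 0 at rest, stop at 0.95. Turning it takes under 0.15 N m. With the head latched down it stays where it is turned to; at about 0.47 rad the latch lets go and the head springs up by itself. With the head up a light spring turns it back to 0 when let go.
- reset_box: Fixed grey button box with the BLUE reset button, 64 x 64 x 50 mm high, origin at the centre of its underside; a steel ring of 44 mm diameter rises 4 mm above its top.
- reset_top (a point): Centre of the top of the blue round button (34 mm diameter), 64 mm above the table when out; moves with the button.
- reset_button (a joint): How far the blue button is pressed down, m: 0 out, 0.006 fully in. Spring: 2 N at the start, 5 N fully in; it comes back out when let go.
- start_top (a point): Centre of the top of the GREEN start button (34 mm diameter), 64 mm above the table, on a grey box like the blue one's (64 x 64 x 50 mm). Not to be pressed.
- start_button (a joint): How far the green button is pressed down, m: 0 out, 0.006 fully in.
- cup_mid (a point): Middle of a loose steel measuring cup, 64 mm rim diameter, 65 mm high, upright; the point is half-way up. Bystander.
- scraper: Loose spatula-like scraper, 180 mm long, lying flat; origin under its middle, x along it. Bystander.
- plates_mid (a point): Middle of a loose stack of coloured plates, 170 mm diameter, 48 mm high. Bystander.
- tub_mid (a point): Middle of a loose pale tub with green lid, 160 x 120 x 87 mm high, point 40 mm above the table. Bystander.
Not all that is in view belongs to the job. Of the things shaped like the estop_box, the yellow one is meant.

How it is judged (in metres and radians):
On the way, in this order (a step that is already met when the one before it is completed fails the run):
1. the red button is latched down by itself with the fingers off it (value of joint estop_press above 0.007 m and contact force between the fingers and estop_box below 0.2 N), for 0.2 s.
2. the latched button is being twisted clockwise (value of joint estop_press above 0.005 m and value of joint estop_twist above 0.3 rad).
3. the red button has sprung back up (value of joint estop_press below 0.002 m), for 0.1 s.
4. the blue reset button is pressed in (value of joint reset_button above 0.0045 m), for 0.05 s.
At the end, for the whole second after the job is handed in: The red head is up (within 2 mm) and turned back to rest (within 0.2 rad), the blue and green buttons are out (within 1.5 mm), and cup, scraper, plates and tub are within 20 mm of where they started (value of joint estop_press below 0.002 m and value of joint estop_twist below 0.2 rad and value of joint each of reset_button, start_button below 0.0015 m and distance of each of cup_mid, scraper, plates_mid, tub_mid from where it was at the start of the episode below 0.02 m); the robot touches nothing.
It fails at once if the green start button is pressed (more than 2.5 mm) (value of joint start_button above 0.0025 m).
It fails at once if a bystander is moved, lifted or knocked over (more than 20 mm) (distance of any of cup_mid, scraper, plates_mid, tub_mid from where it was at the start of the episode above 0.02 m).
It also fails if it takes over 58 s, if anything falls off the work surface, if the arm or the gripper's body presses on something with over 40 N, if the wrist force passes 120 N, or if a joint passes its speed limit or range.

### The arm

A 6-joint arm with a two-finger parallel gripper is mounted at the origin on the work surface. World frame = base frame: x ahead of the robot, y to its left, z up, the work surface at z = 0. Lengths are in mm, angles in rad, forces in N, time in s.
With the tool pointing down it reaches from about 400 to 825 mm from the base axis. Payload 7 kg.
Tool frame: the origin (TCP) lies at the very end of the fingers, on their centre line; the grasp point (between the pads) lies 19 mm behind it; z points along the fingers, y is the direction in which the jaws open and shut (so a half turn about z gives the same grasp; the last joint's range is limited). The gripper opens to 88 mm and grips with 3 to 60 N. Pads are 19 mm wide; open, the fingers measure 130 mm over their backs; the gripper's body (78 mm by 193 mm) begins 47 mm behind the grasp point.
Start: joints at [-0.817, 0.359, 0.012, 0, -1.224, -0.288], TCP at [303.139, -603.077, 226.561] pointing down, gripper open.
Joint ranges: [-3.07, 3.07], [-1.43, 2.12], [-1.02, 1.25], [-3.03, 1.67], [-3.05, -0], [-3.03, 3.03]. Speed limits (rad/s): [2.39, 2.39, 3.01, 3.14, 3.14, 3.14].

### API

Orientations are given as a unit quaternion [x, y, z, w].
In Python, from plant import bot gives the robot as it stands. Calls block until the motion is done:
- bot.move_ptp(position, orientation): joint-space move of the TCP to a pose.
- bot.line_to(position, velocity=150, ori=None): straight line of the TCP; ori=None keeps the orientation; velocity is the mean speed in mm/s.
- bot.move_joints(angles): joint-space move.
- bot.move_gripper(opening, force=None): finger opening in mm; force is the grip in N (None keeps the last); returns when the fingers have stopped.
- bot.pause(seconds).
- bot.solve_ik(position, orientation): joint angles nearest the present ones, or None.
- bot.read_state(): the state.
- bot.camera(name): name is "scene" or "top"; returns the picture (480x640x3 uint8, red, green, blue); there is no depth.
- bot.get_calibration(name): a dict with "fx", "fy", "cx", "cy" (pixels), "distortion" ([k1, k2, p1, p2, k3] as OpenCV has them; the pictures are not rectified), "view" (4x4, takes a point from world to camera coordinates). Camera axes: x right, y up, looking along -z (the intrinsics and any distortion apply to the point x, -y, -z); pixel columns grow to the right and rows downward; lengths in mm; the calibration is good to about 2 mm. A picture is of the moment at which its call begins. get_calibration takes no time and is no camera call.
A pose or a line that the arm cannot do raises bot.Unreachable and nothing moves.
- bot.close_job(): hands the job in, once; it reports no verdict.
The state is a dict: "t": time; "joint_pos": joint angles; "qvel": joint speeds; "tau": joint torques, N m; "tcp_pos": TCP position; "eef_rot": TCP orientation; "contact_force": force on the tool from outside, world axes, zero at the start; "moment": the same for the moment, N m; "width": finger opening in mm.
Only numpy, scipy, OpenCV 4.12 (cv2) and the standard library are available. Lean on these libraries where they do the work, as an engineer would, in place of code of your own. Each camera call takes 0.05 s, during which the arm holds its last target.

## Working session

There is one attempt and no reset: what is moved stays moved. The work goes in short steps, each a Python script; the robot and the scene stay as the last script left them, time stands still between calls to the robot, and variables do not carry over. Pictures are saved under pics/ and viewed, and the job is handed in when it is done.

```bash
mkdir -p pics; ls
python3 - <<'E'
from plant import bot
import cv2,json
for n in("scene","top"):
    cv2.imwrite(f"pics/{n}0.png",bot.camera(n)[:,:,::-1])
    c=bot.get_calibration(n);print(n,c)
print(bot.read_state())
E
```

```text
pics
scene {'fx': 457.2293309820872, 'fy': 457.2293309820872, 'cx': 319.29171086015975, 'cy': 242.5362663497828, 'distortion': array([-0.11675693,  0.        ,  0.        ,  0.        ,  0.        ]), 'view': array([[ 5.17468646e-01,  8.55635475e-01, -1.06833674e-02,
        -3.02977784e+02],
       [-5.41331863e-01,  3.37003148e-01,  7.70317267e-01,
         2.06373310e+02],
       [ 6.62711109e-01, -3.92831786e-01,  6.37571308e-01,
        -1.34715815e+03],
       [ 0.00000000e+00,  0.00000000e+00,  0.00000000e+00,
         1.00000000e+00]])}
top {'fx': 472.8436010968336, 'fy': 472.8436010968336, 'cx': 313.37453303483795, 'cy': 238.17587705864054, 'distortion': array([0.01261153, 0.        , 0.        , 0.        , 0.        ]), 'view': array([[-2.40163027e-02, -9.99690857e-01,  6.43490096e-03,
         6.33798743e+01],
       [ 9.93101926e-01, -2.31180742e-02,  1.14952683e-01,
        -5.61086170e+02],
       [-1.14768383e-01,  9.15125096e-03,  9.93350126e-01,
        -1.17249580e+03],
       [ 0.00000000e+00,  0.00000000e+00,  0.00000000e+00,
         1.00000000e+00]])}
{'t': 0.1, 'joint_pos': array([-8.16913658e-01,  3.59332578e-01,  1.11478771e-02, -2.92895557e-04,
       -1.22411118e+00, -2.88101701e-01]), 'qvel': array([-9.21736783e-04, -1.20519952e-03,  3.89713483e-03,  1.20532174e-03,
       -1.39207723e-04, -2.28492124e-07]), 'tau': array([-1.32391517e-03, -5.84164917e+01,  2.93753725e+01,  7.01560959e+00,
        1.01236906e-02, -5.28119756e-05]), 'tcp_pos': array([ 302.92874801, -602.71352726,  225.70687079]), 'eef_rot': array([-2.30742350e-01,  9.73014587e-01,  7.18837810e-04, -2.53765780e-04]), 'contact_force': array([-0.27521139, -0.5207469 ,  0.39300702]), 'moment': array([ 0.02145351,  0.03252679, -0.04798582]), 'width': 87.81223989822799}
```

View pics/scene0.png

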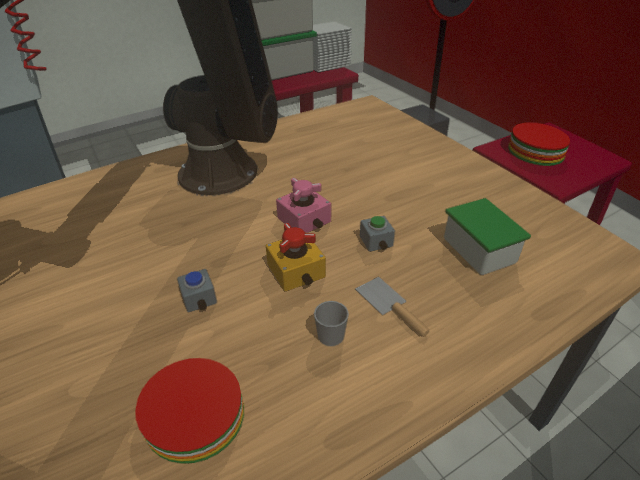

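View pics/top0.png

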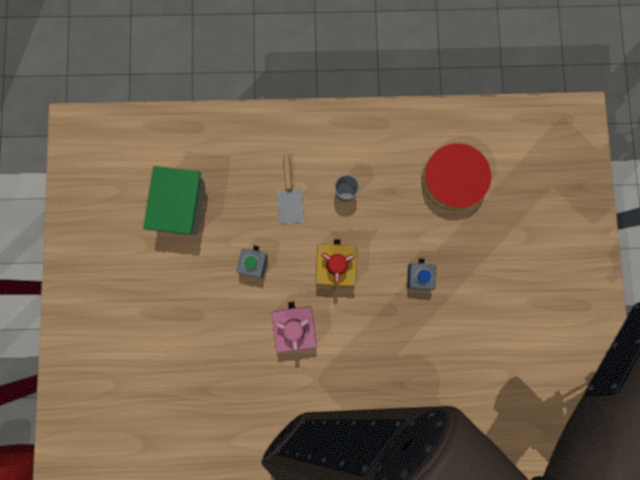

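Candidates for the e-stop in the top view are the yellow box with the red head at (337,264) and the pink lookalike at (294,330). By the description I choose the yellow one. Of the small grey boxes, blue (reset) is at (424,277) and green (forbidden) at (250,263). Next I check these in close crops.

Run:
```python
import cv2,numpy as np
a=cv2.imread("pics/top0.png")
c1=cv2.resize(a[229:299,297:377],None,fx=7,fy=7,interpolation=cv2.INTER_CUBIC)
cv2.imwrite("pics/c1.png",c1)
s=cv2.imread("pics/scene0.png")
cv2.imwrite("pics/c2.png",np.hstack([cv2.resize(s[220:300,255:335],(400,400),interpolation=cv2.INTER_CUBIC),cv2.resize(a[250:300,400:450],(400,400),interpolation=cv2.INTER_CUBIC)]))
```

```text
(no output)
```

View pics/c1.png

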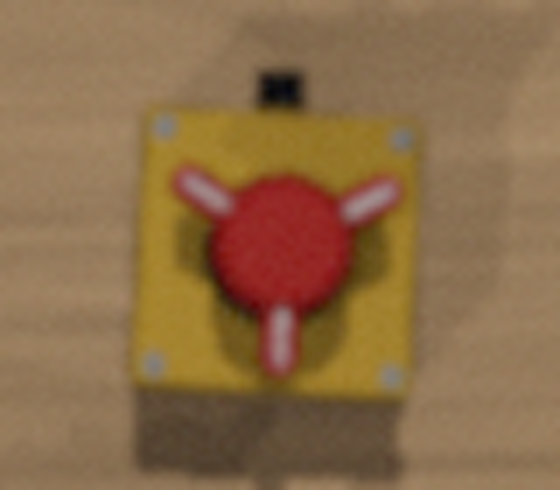

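View pics/c2.png

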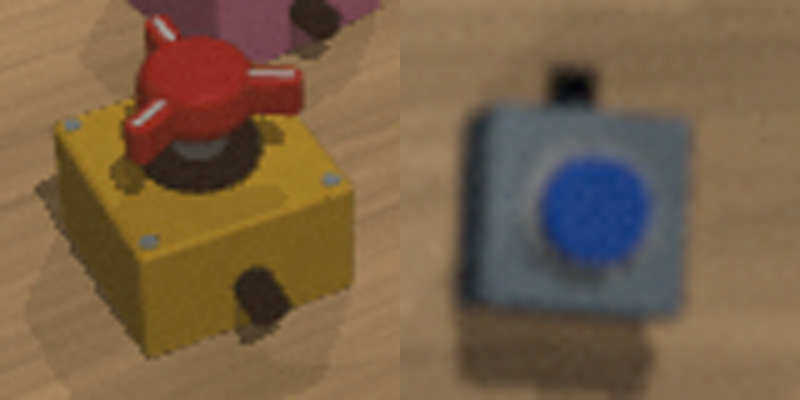

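Crop 1 confirms the red head with white-striped lobes on the yellow box. In top-view pixels the head centre is at about (336.7,263.6), with lobe ends at (336.4,282.1), (321.8,253.6) and (353.7,255.0). The blue button's centre is at about (424.1,275.8).

```bash
cat > h.py <<'E'
import numpy as np,cv2
from plant import bot
def ray(cam,u,v,z):
    c=bot.get_calibration(cam);K=np.array([[c['fx'],0,c['cx']],[0,c['fy'],c['cy']],[0,0,1]])
    x,y=cv2.undistortPoints(np.array([[[u,v]]],float),K,c['distortion'])[0,0]
    V=c['view'];R=V[:3,:3];t=V[:3,3]
    d=R.T@np.array([x,-y,-1]);o=-R.T@t
    return o+d*(z-o[2])/d[2]
def quat(yaw):  # tool down, tool x at yaw: R=Rz(yaw)*Rx(pi)
    return np.array([np.cos(yaw/2),np.sin(yaw/2),0,0])
E
python3 - <<'E'
from h import *
P=lambda *a:print(a,ray(*a).round(1))
P('top',336.7,263.6,108);P('scene',293.9,234.6,108)
for u,v in((336.4,282.1),(321.8,253.6),(353.7,255)):P('top',u,v,104)
P('top',424.1,275.8,64)
s=cv2.imread('pics/scene0.png')
cv2.imwrite("pics/c3.png",cv2.resize(s[265:315,170:230],None,fx=8,fy=8,interpolation=cv2.INTER_CUBIC))
# other corners
for n,u,v in(('green',250,263),('pink',294,330)):
  P('top',u,v,64 if n=='green' else 108)
P('top',346,186,65);P('top',290,210,5)
for yaw in (0,np.pi/2,-np.pi/2,np.pi): 
  print(yaw,bot.solve_ik(ray('top',336.7,263.6,108),quat(yaw)))
E
```

```text
('top', 336.7, 263.6, 108) [491.7  -3.1 108. ]
('scene', 293.9, 234.6, 108) [499.6  -8.  108. ]
('top', 336.4, 282.1, 104) [448.1  -1.3 104. ]
('top', 321.8, 253.6, 104) [516.6  31.5 104. ]
('top', 353.7, 255, 104) [511.5 -44.5 104. ]
('top', 424.1, 275.8, 64) [ 459.3 -219.6   64. ]
('top', 250, 263, 64) [500.9 207.9  64. ]
('top', 294, 330, 108) [339.2 101.1 108. ]
('top', 346, 186, 65) [688.5 -34.7  65. ]
('top', 290, 210, 5) [641.4 109.3   5. ]
0 [ 0.39448776  0.1735483  -0.54539401  0.         -0.85185402  1.17630857]
1.5707963267948966 [ 0.39448776  0.1735483  -0.54539401  0.         -0.85185402  2.74710489]
-1.5707963267948966 [ 0.39448776  0.1735483  -0.54539401  0.         -0.85185402 -0.39448776]
3.141592653589793 [ 0.39448776  0.1735483  -0.54539401  0.         -0.85185402 -1.96528409]
```

View pics/c3.png

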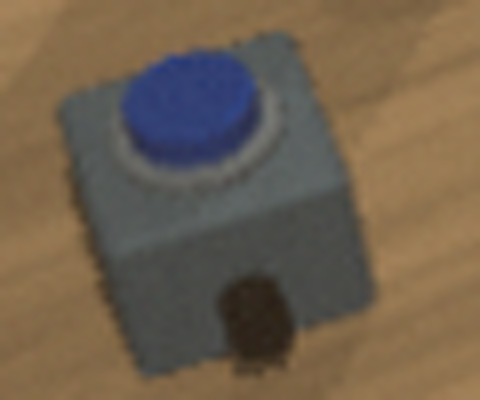

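Run:
```python
from h import *
print(ray('scene',193.5,276.4,64).round(1))
def proj(cam,p):
    c=bot.get_calibration(cam);K=np.array([[c['fx'],0,c['cx']],[0,c['fy'],c['cy']],[0,0,1]])
    F=np.diag([1,-1,-1.]);R=F@c['view'][:3,:3];t=F@c['view'][:3,3]
    return cv2.projectPoints(np.array(p,float).reshape(-1,1,3),cv2.Rodrigues(R)[0],t,K,c['distortion'])[0].reshape(-1,2)
C=np.array([491.7,-3.6,0]);s=cv2.imread('pics/scene0.png');a=cv2.imread('pics/top0.png')
th=np.linspace(0,2*np.pi,60)
def ov(im,cam,roi,f,polys,name):
    x0,y0,x1,y1=roi;o=cv2.resize(im[y0:y1,x0:x1],None,fx=f,fy=f,interpolation=cv2.INTER_CUBIC)
    for p,c in polys:
        q=(proj(cam,p)+.5-[x0,y0])*f-.5
        cv2.polylines(o,[np.round(q).astype(int)],False,c,1)
    return o
circ=lambda r,z,C=C:C+np.c_[r*np.cos(th),r*np.sin(th),0*th+z]
polys=[(circ(26,108),(255,255,0)),(circ(27,66),(255,255,255)),(circ(45,104),(0,255,0))]
A=ov(s,'scene',(255,220,335,300),5,polys,'');B=ov(a,'top',(297,224,377,304),5,polys,'')
cv2.imwrite('pics/ov.png',np.hstack([A,B]))
```

```text
[ 461.1 -220.8   64. ]
```

View pics/ov.png

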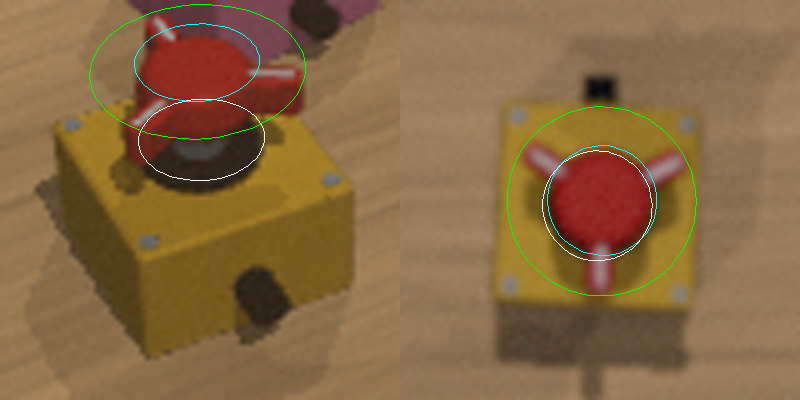

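The two views agree to about 2 mm on blue and about 6 mm on the head. Both are within tolerance, so I take the centre as (494,-4). Next I go there with the gripper closed and look.

Run:
```python
from h import *
bot.move_gripper(0,force=20)
bot.move_ptp([494,-4,180],quat(0))
bot.line_to([494,-4,116],120)
s=bot.read_state();print(s['t'],s['tcp_pos'],s['contact_force'],s['width'])
a=bot.camera('scene')[:,:,::-1];b=bot.camera('top')[:,:,::-1]
cv2.imwrite('pics/n1.png',np.hstack([cv2.resize(x,(400,400),interpolation=cv2.INTER_CUBIC) for x in(a[180:300,235:355],b[205:325,277:397])]))
```

```text
4.4583 [494.42945333  -4.13538062 116.39158964] [-0.32689575 -0.20024151  0.89071739] 0.8375586999368164
```

View pics/n1.png

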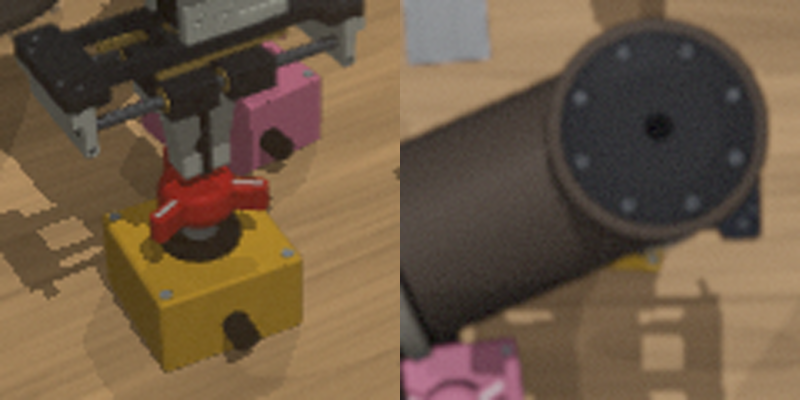

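```bash
cat >> h.py <<'E'
def proj(cam,p):
    c=bot.get_calibration(cam);K=np.array([[c['fx'],0,c['cx']],[0,c['fy'],c['cy']],[0,0,1]])
    F=np.diag([1,-1,-1.]);R=F@c['view'][:3,:3];t=F@c['view'][:3,3]
    return cv2.projectPoints(np.array(p,float).reshape(-1,1,3),cv2.Rodrigues(R)[0],t,K,c['distortion'])[0].reshape(-1,2)
E
python3 - <<'E'
from h import *
a=bot.camera('scene')[:,:,::-1]
x0,y0,f=265,205,12
o=cv2.resize(a[y0:y0+48,x0:x0+64],None,fx=f,fy=f,interpolation=cv2.INTER_CUBIC)
def pl(p,c): cv2.polylines(o,[np.round((proj('scene',p)+.5-[x0,y0])*f-.5).astype(int)],False,c,1)
t=np.array([494.4,-4.1,116.4])
pl(t+[[0,0,0],[0,0,40]],(255,255,255))
pl(t+[[9.5,-10,0],[9.5,10,0],[-9.5,10,0],[-9.5,-10,0],[9.5,-10,0]],(255,255,0))
th=np.linspace(0,6.3,60)
pl(np.array([494,-4,0])+np.c_[26*np.cos(th),26*np.sin(th),0*th+108],(0,255,0))
pl(np.array([494,-4,0])+np.c_[27*np.cos(th),27*np.sin(th),0*th+66],(255,255,255))
cv2.imwrite('pics/n2.png',o)
E
```

```text
(no output)
```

View pics/n2.png

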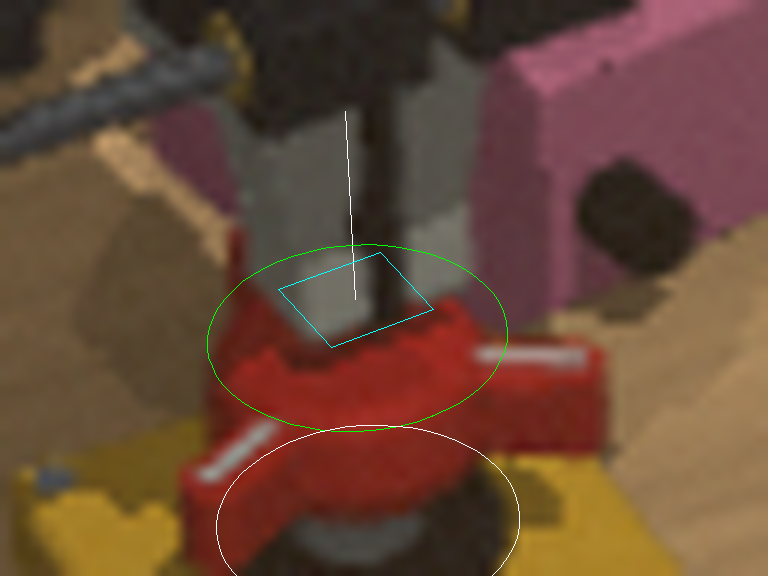

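The fingertips sit on the head close to its axis, with the head maybe 2–4 mm further in +x. That's fine for pressing. The working centre for the twist is (496,-5).

Run:
```python
from h import *
z=107
while z>91:
    bot.line_to([496,-5,z],40); s=bot.read_state()
    print(z,s['tcp_pos'].round(1),s['contact_force'].round(1))
    if s['contact_force'][2]>14: break
    z-=2 if z>97 else 1
bot.line_to([496,-5,130],60)
bot.pause(.3)
s=bot.read_state();print(s['t'],s['tcp_pos'].round(1),s['contact_force'].round(1))
a=bot.camera('scene')[:,:,::-1]
cv2.imwrite('pics/n3.png',cv2.resize(a[200:290,245:345],None,fx=6,fy=6,interpolation=cv2.INTER_CUBIC))
```

```text
107 [496.5  -4.8 107.1] [0.6 1.6 2.8]
105 [496.4  -4.8 105.2] [0.8 1.1 3.6]
103 [496.4  -4.8 103.2] [1.5 2.1 5.2]
101 [496.4  -4.9 101.3] [1.7 1.9 5.1]
99 [496.2  -5.   99.1] [1.8 1.3 3.3]
97 [496.2  -5.   97.3] [0.6 1.2 7.1]
96 [496.3  -5.   96.5] [0.2 1.2 8.8]
95 [496.5  -5.   96.4] [-2.9  3.  16.5]
7.775 [495.8  -5.  129.7] [-0.1  0.2  0.1]
```

View pics/n3.png

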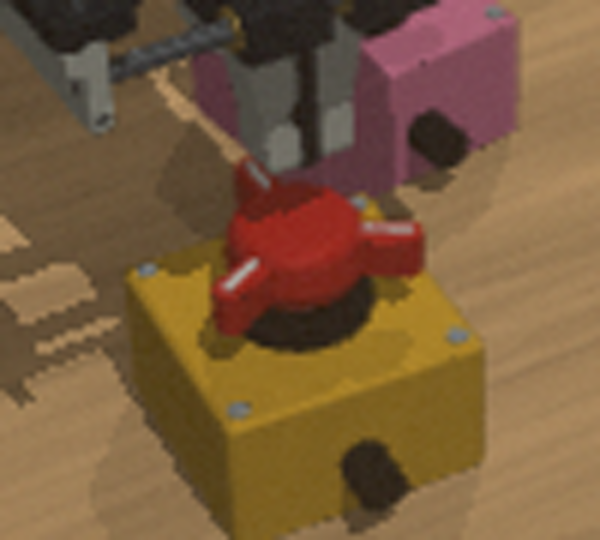

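The stop was felt at 96.4 mm. The picture shows the head sitting low on the collar with the fingers clear, so it is latched. Next comes the twist: fingertip on the -y side of the -x lobe, pushed along an arc.

```bash
cat > tw.py <<'E'
from h import *
C=np.array([496,-5.]);r=41
def pose(phi,off,z):  # tool rotated cw by phi; off=finger-centre tangential offset behind lobe line
    c,s=np.cos(-phi),np.sin(-phi);R=np.array([[c,-s],[s,c]])
    return np.r_[C+R@np.array([-r,-off]),z],quat(-phi)
E
python3 - <<'E'
from tw import *
p,q=pose(0,40,125);bot.line_to(p,120,ori=q)
p,q=pose(0,40,83);bot.line_to(p,80,ori=q)
s=bot.read_state();print(s['t'],s['tcp_pos'].round(1),s['contact_force'].round(1))
a=bot.camera('scene')[:,:,::-1]
cv2.imwrite('pics/n4.png',cv2.resize(a[200:290,245:345],None,fx=6,fy=6,interpolation=cv2.INTER_CUBIC))
E
```

```text
9.125 [455.4 -44.9  83.1] [-0.2 -0.1 -0. ]
```

View pics/n4.png

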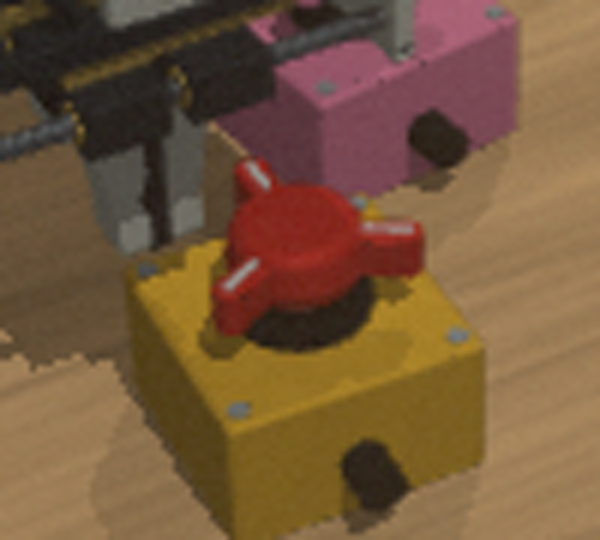

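The fingertip is clear and to the left of the rear lobe at lobe height. Now I push.

Run:
```python
from tw import *
def go(phi,off,v):
    p,q=pose(phi,off,83);bot.line_to(p,v,ori=q);s=bot.read_state()
    print(phi,off,round(s['t'],2),s['tcp_pos'].round(1),s['contact_force'].round(1),s['moment'].round(2));return s
for off in(34,30,27): go(0,off,60)
for phi in np.arange(.08,.45,.08):
    s=go(phi,27,40)
    if np.linalg.norm(s['contact_force'])>20:break
a=bot.camera('scene')[:,:,::-1]
cv2.imwrite('pics/n5.png',cv2.resize(a[200:290,245:345],None,fx=6,fy=6,interpolation=cv2.INTER_CUBIC))
```

```text
0 34 9.43 [455.3 -38.6  83.4] [-0.3 -0.   0.1] [-0.11  0.16 -0.02]
0 30 9.68 [455.  -34.8  83.1] [-0.4  0.6  0.1] [-0.08  0.15 -0.02]
0 27 9.93 [455.  -31.9  83. ] [-1.1 -0.2  0.8] [-0.09  0.15  0.03]
0.08 27 10.18 [453.  -28.6  83. ] [-1.   0.3 -0.2] [-0.07  0.13  0.08]
0.16 27 10.43 [451.3 -25.2  83. ] [-0.5  0.2  0.1] [-0.06  0.17  0.  ]
0.24 27 10.68 [449.8 -21.5  83. ] [-0.4  0.1 -0.7] [-0.09  0.12 -0.01]
0.32 27 10.93 [448.7 -17.8  83. ] [-0.2  0.7 -0. ] [-0.06  0.12  0.  ]
0.4 27 11.18 [447.8 -13.9  83. ] [ 0.3 -0.3 -0.6] [-0.07  0.13 -0.01]
```

View pics/n5.png

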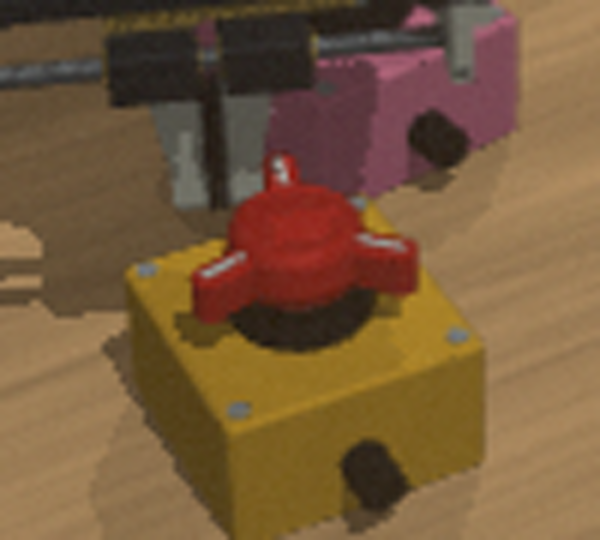

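The head turns clockwise: the rear lobe has moved from (255,175) to (282,170) in the crop and the head is still low. I continue until it lets go.

Run:
```python
from tw import *
def go(phi,off,v):
    p,q=pose(phi,off,83);bot.line_to(p,v,ori=q);s=bot.read_state()
    print(phi,off,round(s['t'],2),s['tcp_pos'].round(1),s['contact_force'].round(1),s['moment'].round(2));return s
for phi in np.arange(.46,.69,.06):
    s=go(phi,27,40)
    if np.linalg.norm(s['contact_force'])>20:break
bot.pause(.1)
a=bot.camera('scene')[:,:,::-1]
cv2.imwrite('pics/n6.png',cv2.resize(a[200:290,245:345],None,fx=6,fy=6,interpolation=cv2.INTER_CUBIC))
```

```text
0.46 27 11.47 [447.3 -11.1  83. ] [-0.2  0.1 -0.1] [-0.06  0.16  0.04]
0.52 27 11.72 [446.9  -8.2  83. ] [-0.7 -1.   0.3] [-0.34  0.2  -0.03]
0.5800000000000001 27 11.97 [446.9  -5.2  83. ] [ 0.   0.  -0.2] [-0.34  0.18 -0.02]
0.64 27 12.22 [447.   -2.2  83. ] [-0.7 -1.  -0.5] [-0.39  0.1  -0.07]
```

View pics/n6.png

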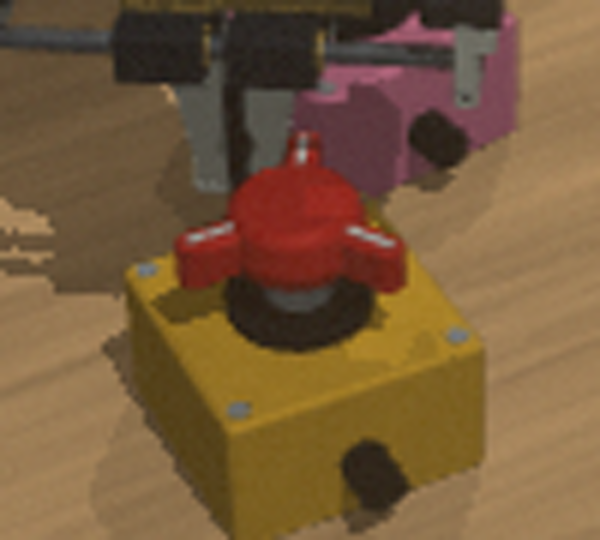

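The head has sprung up: the stem is visible again below it at (300,295). Now I back off and go to blue.

Run:
```python
from tw import *
for phi,off in((.4,28),(.1,30),(0,45)):
    p,q=pose(phi,off,83);bot.line_to(p,80,ori=q)
p[2]=180;bot.line_to(p,150,ori=q)
bot.move_ptp([460,-220,130],quat(0))
a=bot.camera('scene')[:,:,::-1]
bot.line_to([460,-220,72],100)
b=bot.camera('scene')[:,:,::-1]
s=bot.read_state();print(s['t'],s['tcp_pos'].round(1),s['contact_force'].round(1))
cv2.imwrite('pics/n7.png',np.hstack([cv2.resize(x,(400,400),interpolation=cv2.INTER_CUBIC) for x in(a[200:290,250:340],b[230:320,150:240])]))
```

```text
15.9833 [ 460.7 -219.9   72.7] [-0.3  0.3  0.3]
```

View pics/n7.png

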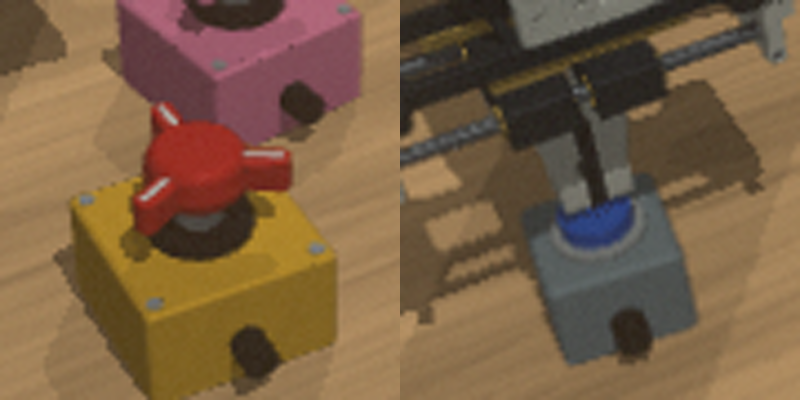

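The red head is up and its lobes are back in their rest positions. The fingers are above the blue button, slightly to the rear, so I shift 2 mm in +x and press.

Run:
```python
from h import *
for z in(66,63,61,59,58,57,56,55):
    bot.line_to([462,-220,z],40); s=bot.read_state()
    print(z,s['tcp_pos'].round(1),s['contact_force'].round(1))
    if s['contact_force'][2]>10: break
bot.pause(.15)
bot.line_to([462,-220,90],60);bot.line_to([440,-300,250],200);bot.pause(.5)
s=bot.read_state();print(s['t'],s['tcp_pos'].round(1),s['contact_force'].round(1))
a=bot.camera('scene')[:,:,::-1]
cv2.imwrite('pics/n8.png',a);cv2.imwrite('pics/n9.png',bot.camera('top')[:,:,::-1])
```

```text
66 [ 462.  -220.    65.9] [-0.4  0.   1.3]
63 [ 462.4 -220.1   63.2] [1.5 0.2 3.2]
61 [ 462.4 -220.1   61.2] [1. 0. 3.]
59 [ 462.4 -220.1   59.1] [-0.1 -0.8  4.6]
58 [ 462.4 -220.1   58.3] [ 0.7 -0.8  6.6]
57 [ 462.5 -220.1   58.1] [-1.8  2.3 15.4]
19.9417 [ 440.  -299.9  249.9] [-0.3  0.2 -0.3]
```

View pics/n8.png

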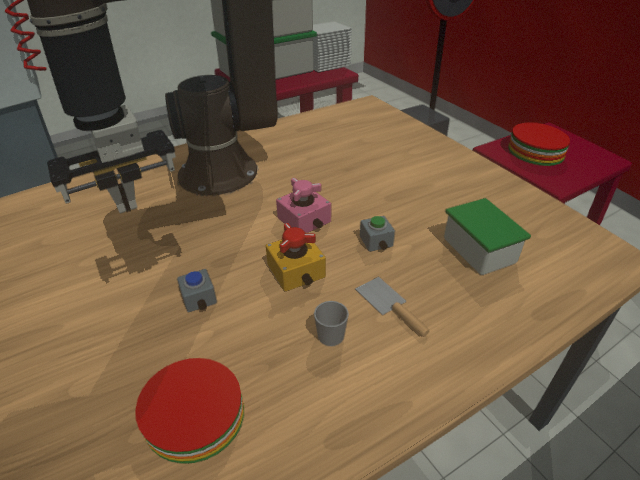

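The blue button bottomed out at 58.1 mm and has come back out (194,279). The red head is up at rest (294,238), and the cup, scraper, plates and tub are where they started. The robot is clear of everything.

```bash
python3 -c "
from plant import bot
print(bot.close_job())"
```

```text
the job is handed in; nothing more can be done
None
```

I ran the full emergency-stop test and handed the job in at about 20 s of robot time; no verdict is reported.

- **Press and latch:** I pressed the red head of the yellow box with the closed fingertips until it hit its stop at 96.4 mm with 16 N. After I lifted off, the picture showed it staying down by itself.
- **Twist:** I pushed the rear lobe clockwise with a fingertip at about 1 N until the latch let go. A later picture showed the head up and turned back to rest.
- **Reset:** I pressed the blue button to its stop, with the fingertips at 58.1 mm and 15 N, and released it. It came back out.
- **Last check:** In the final scene picture the red head was up at rest, the blue button was out, and the cup, scraper, plates and tub stood where they started. I never went near the green button. The arm was clear of everything, with about 0 N on the tool.

**Disagreement:** The two cameras differed by about 8 mm on the red head's position in my readings. I used a value in between and chose moves that allowed for the error.

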